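# Close up the keepsake box

### The arm

A 7-joint arm with a two-finger parallel gripper is mounted at the origin on the work surface. World frame = base frame: x ahead of the robot, y to its left, z up, the work surface at z = 0. Lengths are in m, angles in rad, forces in N, time in s.
With the tool pointing down it reaches from about 0.4 to 0.875 m from the base axis. Payload 19.3 kg.
Tool frame: the origin (TCP) lies on the front face of the gripper's body, between the roots of the fingers; the fingertips stand 73 mm ahead of it and the grasp point (between the pads) lies 54 mm ahead of it; z points along the fingers, y is the direction in which the jaws open and shut (so a half turn about z gives the same grasp; the last joint's range is limited). The gripper opens to 85 mm and grips with 20 to 120 N. Pads are 22 mm wide; open, the fingers measure 114 mm over their backs; the gripper's body (76 mm by 85 mm) begins 54 mm behind the grasp point. The pads swing forward as they close: fully open they stand 13 mm farther back than shut.
Start: joints at [1.276, 0.521, -0.036, 1.599, 0.021, 1.021, -0.113], TCP at [0.139, -0.609, 0.304] pointing down, gripper open.
Joint ranges: [-2.91, 2.91], [-0.3, 2.13], [-1.5, 1.42], [0.17, 2.43], [-1.26, 4.41], [0.16, 1.93], [-2.52, 2.52]. Speed limits (rad/s): [1.89, 1.89, 2.39, 2.39, 3.01, 3.01, 3.01].

### API

Orientations are given as [roll, pitch, yaw] about the fixed x, y, z axes, in that order (R = Rz(yaw) Ry(pitch) Rx(roll)).
In Python, from workcell import bot gives the robot as it stands.
- The arm moves only by the shell command python3 -m crank 'ROWS' [OPENING] [FORCE]. ROWS is a JSON object of lists of equal length, an entry for each row: "travel": the shift along the world's x, y, z in cm, a list of three; "rot": the turn, a rotation vector about the world's x, y, z in degrees, a list of three. A call has 1 to 8 rows; each row is the pose to reach, as a shift and turn from the pose commanded when the call began; what a row does not reach only later rows make up. A row lasts 1/10 s, in which the tool goes at most 50 mm and 8.59 degrees, less where a joint would pass 70% of its speed; a pose out of reach is approached as far as the arm can. A call with a gripper value outside its range is refused whole. OPENING is the opening, from -1 (shut) to 1 (fully open), so that 0 is half open, set as the call begins (- or left out, the last holds). The fingers move at their own pace and stop on an object; FORCE is the grip in N (left out, the last holds). Time passes only in rows, so rows that repeat a pose let the fingers close. It gives the time, the measured TCP pose, the force and the opening at its end, in the units of the state.
- bot.observe(): the state, without advancing time (a new reading comes with each control period).
- bot.grab_frame(name): name is "side" or "top" or "wrist"; returns the picture (384x512x3 uint8, red, green, blue); there is no depth.
- bot.camera_model(name): a dict with "fx", "fy", "cx", "cy" (pixels), "R" (3x3) and "t" (3): a world point X has camera coordinates R X + t. Camera axes: x right, y down, z forward; pixel columns grow to the right and rows downward; lengths in m; the calibration is good to about 2 mm. A picture is of the moment at which its call begins: read the wrist's pose just before it. camera_model takes no time and is no camera call; for the wrist camera it gives the pose at the moment of the call.
- bot.job_done(): hands the job in, once; it reports no verdict.
Trained networks look in the newest picture that a camera, given by its name, has taken for a name from the list of things; names that differ only in an ending like _2 or _b are one class to them, and where a whole thing is asked for, a point or a joint stands for the part that bears it (a point fixed in the world has none). Each returns a list of dicts, best first, with "conf" (0 to 1); they miss things now and then, are a little off and sometimes report something else, mostly with a low value. They report only what shows in the picture. A call takes as long as a camera call.
- bot.silhouettes(camera, thing): "pixels" (384x512 bool, what is visible of it) and "box" ([centre column, centre row, width, height] in pixels, round what is visible of it).
The state is a dict: "clock": time; "qpos": joint angles; "qd": joint speeds; "joint_efforts": joint torques, N m; "position": TCP position; "tool_rot": TCP orientation; "force": force on the tool from outside, world axes, zero at the start; "moment": the same for the moment, N m; "grip_width": finger opening in m.
Only numpy, scipy, OpenCV 4.12 (cv2) and the standard library are available. Lean on these libraries where they do the work, as an engineer would, in place of code of your own. Each camera call takes 0.05 s, during which the arm holds its last target.

### The job

The wooden keepsake box on the counter stands open. With the fingertips, first push its upright inner flap all the way down flat into the box, then gently push the hinged cover over from behind until it is fully shut on the box. Nothing is to be picked up, and the bowl, the remote control and the jar nearby stay where they are.

Things in the scene. Friction and masses are not known exactly. Their poses are not given: they have to be found in the camera images.
- box: Dark wooden box fixed to the counter: 160 mm along its own x, 200 mm along its own y, 80 mm high to the rim, walls 8 mm, small things lying inside. Origin at the centre of its underside, z up. Its cover is hinged on its +x rim and its inner flap on its -x rim, both about lines parallel to its own y. The box's +x points to the robot's left, turned up to 0.65 rad away from the robot or up to 1.25 rad towards it (yaw 0.95 to 2.8 in the world).
- flap (a joint): Angle of the inner flap (rad): 0 = lying flat in the box, its top 6 mm below the rim (its stop); 1.57 = upright; it can go to 1.65. It starts at 1.35 to 1.6, folds towards the box's +x, and a stiff hinge keeps it wherever it is left (about 1 to 2 N at its free edge moves it). Wooden panel 100 mm from hinge to free edge, 176 mm wide along the hinge, 6 mm thick. While it stands, the cover cannot close.
- flap_hinge (a point): Middle of the flap's hinge line, at (-70, 0, 68) mm in the box's frame, on the flap's inner (under) face. With the flap at angle a, its outer face (the one to push) runs parallel to the line from here in the direction (cos a, 0, sin a) of the box's frame, 6 mm from it on the side (-sin a, 0, cos a).
- flap_edge (a point): Middle of the flap's free edge (100 mm from the hinge, half-way through its thickness).
- cover (a joint): Angle of the hinged cover (rad): 0 = shut, lying on the rim (its stop); 1.57 = upright; it can go to 1.9. It starts at 1.5 to 1.7, swings shut towards the box's -x, and a stiff hinge keeps it wherever it is left (it does not fall; about 1 to 4 N near its free edge moves it). Dark wooden panel 160 mm from hinge to free edge, 200 mm wide along the hinge, 10 mm thick.
- cover_hinge (a point): Middle of the cover's hinge line, at (80, 0, 80.5) mm in the box's frame, on the cover's inner (under) face. With the cover at angle a, its outer face (the one to push) runs parallel to the line from here in the direction (-cos a, 0, sin a) of the box's frame, 10 mm from it on the side (sin a, 0, cos a).
- cover_edge (a point): Middle of the cover's free edge (160 mm from the hinge, half-way through its thickness).
- bowl: Bystander: loose brass bowl, 80 mm across, 45 mm high, on the counter beside the box. Origin at the centre of its underside.
- remote: Bystander: loose black remote control lying on the counter beside the box, 45 x 150 x 18 mm (its x, y, z). Origin at the centre of its underside.
- candle: Bystander: loose jar with a steel lid, 60 mm across, 85 mm high, on the counter beside the box. Origin at the centre of its underside.

How it is judged:
By the outcome, as a careful person would: the job done as asked, in the order asked, and still so for the second after the job is handed in, with the robot touching nothing.
It also fails if it takes over 61 s, if anything falls off the work surface, if the arm or the gripper's body presses on something with over 40 N, if the wrist force passes 120 N, or if a joint passes its speed limit or range.

## Working session

There is one attempt and no reset: what is moved stays moved. The work goes in short steps, Python scripts to look and compute and a shell command to move; the robot and the scene stay as the last step left them, time stands still between calls to the robot, and variables do not carry over. Pictures are saved under pics/ and viewed, and the job is handed in when it is done.

```bash
mkdir -p pics; ls; python3 - <<'E'
from workcell import bot
import cv2,numpy as np
print(bot.observe())
for n in ("side","top"):
    im=bot.grab_frame(n); cv2.imwrite(f"pics/{n}0.png",im[:,:,::-1])
    print(n,{k:np.round(v,3).tolist() for k,v in bot.camera_model(n).items()})
    for t in ("box","flap","cover","bowl","remote","candle"):
        for d in bot.silhouettes(n,t)[:2]: print(t,round(d["conf"],2),np.round(d["box"]),d["pixels"].sum())
E
```

```text
pics
{'clock': 0.0, 'qpos': array([ 1.27581544,  0.5220387 , -0.03632299,  1.59999491,  0.02117832,
        1.0210751 , -0.11281541]), 'qd': array([ 7.51593588e-04,  5.80446960e-04,  2.57402435e-04, -4.15134994e-04,
       -8.29842385e-04,  6.61653390e-05, -1.60522682e-03]), 'joint_efforts': array([-3.97144368e-04, -9.27106619e+01,  1.97983995e+00, -3.69934487e+01,
        1.77726836e-02,  8.02399940e-03, -8.13843371e-06]), 'position': array([ 0.13922588, -0.60904301,  0.30331503]), 'tool_rot': array([-3.14046245e+00,  6.34617351e-05,  2.24740139e-01]), 'force': array([-0.30043898, -0.14241054, -0.32829567]), 'moment': array([ 0.01343571, -0.01686597, -0.00671825]), 'grip_width': 0.08526498232085984}
side {'fx': 431.863, 'fy': 431.863, 'cx': 251.859, 'cy': 186.535, 'R': [[-0.685, -0.729, -0.009], [-0.365, 0.354, -0.861], [0.631, -0.586, -0.509]], 't': [0.405, 0.298, 0.7]}
box 0.57 [312. 163. 101.  99.] 8024
flap 0.77 [278. 146.  20.  34.] 674
bowl 0.82 [370. 171.  23.  23.] 413
remote 0.41 [256. 171.  11.  15.] 114
candle 0.56 [238. 190.  22.  38.] 792
candle 0.37 [315. 163.  97.  99.] 7993
top {'fx': 439.165, 'fy': 439.165, 'cx': 254.472, 'cy': 191.806, 'R': [[-0.013, -1.0, -0.021], [-0.994, 0.015, -0.109], [0.109, 0.019, -0.994]], 't': [0.031, 0.609, 0.967]}
box 0.64 [358. 202. 126. 106.] 8328
flap 0.85 [374. 163.  88.  38.] 975
flap 0.6 [357. 231. 116.  47.] 1638
cover 0.9 [358. 230. 118.  48.] 1673
remote 0.83 [361. 139.  67.  33.] 1286
candle 0.62 [272. 165.  29.  34.] 622
```

View pics/side0.png

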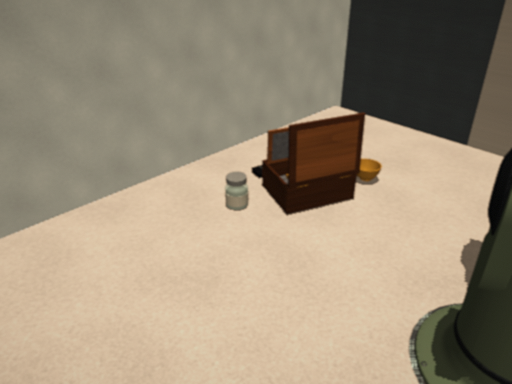

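View pics/top0.png

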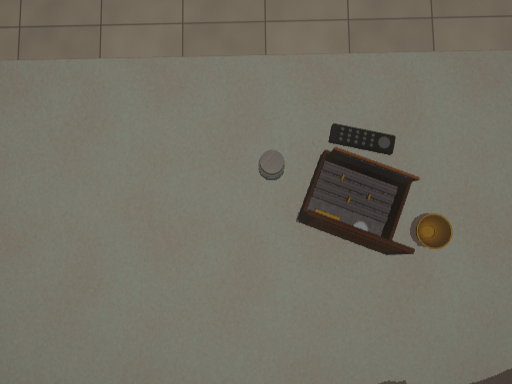

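The top view shows the box at about (357,202), with its cover on the robot's side (bottom edge, rows 210–253). The flap is on the far side (rows 150–180), with the remote behind it, the bowl at (434,231) and the jar at (272,164). I'll zoom in to pick out corners.

```bash
python3 - <<'E'
import cv2
a=cv2.imread("pics/top0.png")[130:270,280:460]; cv2.imwrite("pics/topz.png",cv2.convertScaleAbs(cv2.resize(a,None,fx=4.4,fy=4.2,interpolation=3),alpha=1.6))
a=cv2.imread("pics/side0.png")[100:220,220:400]; cv2.imwrite("pics/sidez.png",cv2.convertScaleAbs(cv2.resize(a,None,fx=4.4,fy=4.4,interpolation=3),alpha=1.5))
E
```

```text
(no output)
```

View pics/topz.png

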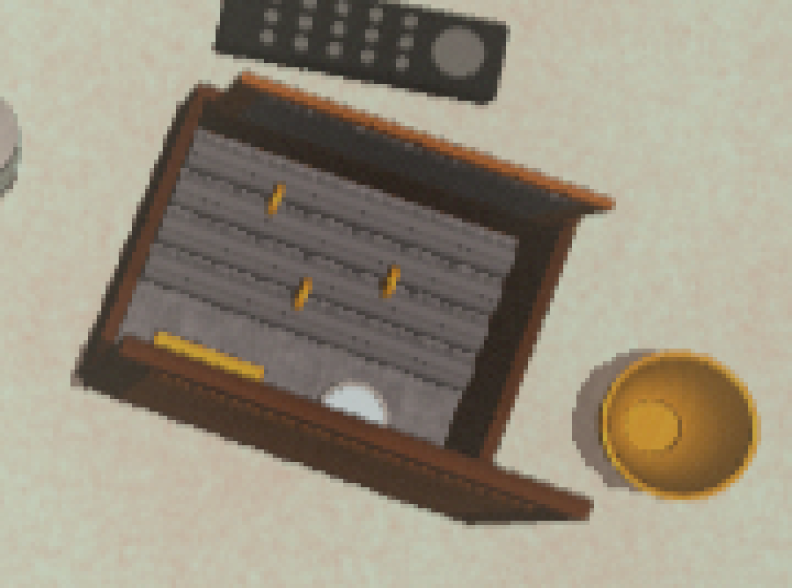

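View pics/sidez.png

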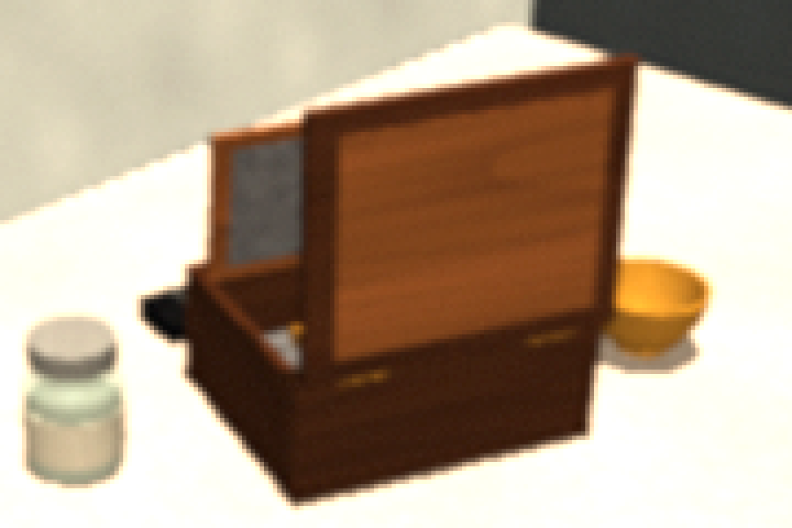

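```bash
cat > h.py <<'E'
import numpy as np
from workcell import bot
from scipy.optimize import least_squares
def proj(cam,X):
    c=bot.camera_model(cam); p=np.asarray(X)@np.array(c["R"]).T+c["t"]
    return np.stack([c["fx"]*p[:,0]/p[:,2]+c["cx"],c["fy"]*p[:,1]/p[:,2]+c["cy"]],1)
def tow(P,p):
    c,s=np.cos(p[2]),np.sin(p[2]); P=np.asarray(P)
    return np.stack([p[0]+c*P[:,0]-s*P[:,1],p[1]+s*P[:,0]+c*P[:,1],P[:,2]],1)
def cover(a,l,y,t): return [.08-l*np.cos(a)+t*np.sin(a),y,.0805+l*np.sin(a)+t*np.cos(a)]
def flap(a,l,y,t): return [-.07+l*np.cos(a)-t*np.sin(a),y,.068+l*np.sin(a)+t*np.cos(a)]
E
cat > fit.py <<'E'
from h import *
T=lambda u,v:("top",280+u/4.4,130+v/4.2); S=lambda u,v:("side",220+u/4.4,100+v/4.4)
obs=[(S(295,503),'b',(.08,-.1,0)),(S(588,432),'b',(.08,.1,0)),(S(188,375),'b',(-.08,-.1,0)),(S(190,272),'b',(-.08,-.1,.08)),
(S(305,113),'c',(.16,-.1,.01)),(S(635,60),'c',(.16,.1,.005)),(S(212,137),'f',(.1,-.088,.003)),
(T(612,196),'f',(.1,.088,.006)),(T(245,72),'f',(.1,-.088,.006)),(T(120,338),'c',(.16,-.1,0)),(T(592,500),'c',(.16,.1,0)),(T(590,520),'c',(.16,.1,.01)),(T(75,382),'b',(.08,-.1,0)),(T(205,85),'b',(-.08,-.1,.08))]
def pts(p):
    L=[q if k=='b' else (cover(p[3],*q) if k=='c' else flap(p[4],*q)) for _,k,q in obs]
    X=tow(L,p); r=[]
    for (o,_,_),x in zip(obs,X): r.append(proj(o[0],[x])[0]-np.array(o[1:]))
    return np.array(r)
s=least_squares(lambda p:pts(p).ravel(),[.6,-.2,2.8,1.57,1.5],loss="soft_l1",x_scale=[.1,.1,1,1,1])
print(np.round(s.x,4)); print(np.round(pts(s.x),1).tolist())
E
python3 fit.py
cat >by.py <<'E'
from h import *
c=bot.camera_model("top");R=np.array(c["R"]);C=-R.T@c["t"]
for n,u,v,z in (("bowl",434,231,.045),("jar",272,161,.085),("remA",330,138,.018),("remB",392,153,.018),("remC",395,135,.018),("remD",333,125,.018)):
    d=R.T@[(u-c["cx"])/c["fx"],(v-c["cy"])/c["fy"],1]; print(n,np.round(C+d*(z-C[2])/d[2],3))
E
python3 by.py
```

```text
[ 0.5822 -0.1971  2.7703  1.5115  1.5359]
[[-0.5, 1.1], [0.7, 0.8], [-1.1, 0.4], [-1.4, -1.5], [0.8, 0.6], [0.1, -0.8], [-0.5, -0.1], [1.1, 0.7], [-0.5, -0.3], [1.5, -0.8], [1.0, 0.2], [-0.2, 0.8], [-0.2, -0.5], [-2.0, 0.0]]
bowl [ 0.515 -0.374  0.045]
jar [ 0.67  -0.017  0.085]
remA [ 0.735 -0.155  0.018]
remB [ 0.697 -0.297  0.018]
remC [ 0.739 -0.306  0.018]
remD [ 0.765 -0.163  0.018]
```

```bash
python3 -m crank '{"travel":[[1,1,3],[4,3,5],[8,5.5,5],[12,8,5],[16,10.6,5],[20,13.3,5],[24,16,5],[28,18.6,5]],"rot":[[0,0,-2],[0,0,-6],[0,0,-11],[0,0,-16],[0,0,-21],[0,0,-26],[0,0,-30],[0,0,-34]]}' -1 30
python3 -m crank '{"travel":[[4,2.6,0],[8,5.3,0],[12,8,0],[16,10.6,0],[20,13.2,0],[24,16,0],[27.5,18.2,0],[27.5,18.2,0]],"rot":[[0,0,0],[0,0,0],[0,0,0],[0,0,0],[0,0,0],[0,0,0],[0,0,0],[0,0,0]]}'
```

```text
clock: 1.5
position: [0.4207, -0.4219, 0.3541]
tool_rot: [3.141, -0.0, -0.372]
force: [0.0, -1.5, 0.0]
grip_width: -0.0003
clock: 2.3
position: [0.6981, -0.2356, 0.3524]
tool_rot: [-3.139, 0.001, -0.362]
force: [-0.6, -0.3, -0.3]
grip_width: 0.0004
```

```bash
cat > st.py <<'E'
from h import *
import sys,cv2
o=bot.observe(); p=np.array([.5822,-.1971]); y=2.7703
d=o["position"][:2]-p; c,s=np.cos(y),np.sin(y)
print("t",round(o["clock"],2),"box xy",np.round([c*d[0]+s*d[1],-s*d[0]+c*d[1]],4),"z",round(o["position"][2],4),"tip",round(o["position"][2]-.073,4),"F",np.round(o["force"],1),"rot",np.round(o["tool_rot"],3),"q",np.round(o["qpos"],2),o["grip_width"])
if len(sys.argv)>1:
    ims=[]
    for n in sys.argv[2:]:
        im=bot.grab_frame(n)[:,:,::-1]
        im={"top":im[110:290,260:500],"side":im[70:250,200:440]}.get(n,im)
        ims.append(cv2.resize(np.ascontiguousarray(im),(400,300),interpolation=3))
    cv2.imwrite(f"pics/{sys.argv[1]}.png",cv2.convertScaleAbs(np.hstack(ims),alpha=1.4))
E
python3 st.py a1 top side
```

```text
t 2.3 box xy [-0.122  -0.0062] z 0.3524 tip 0.2794 F [-0.6 -0.3 -0.3] rot [-3.139e+00  1.000e-03 -3.620e-01] q [ 0.26  0.68 -0.03  1.19  0.02  1.27 -1.7 ] 0.00036694776289304204
```

View pics/a1.png

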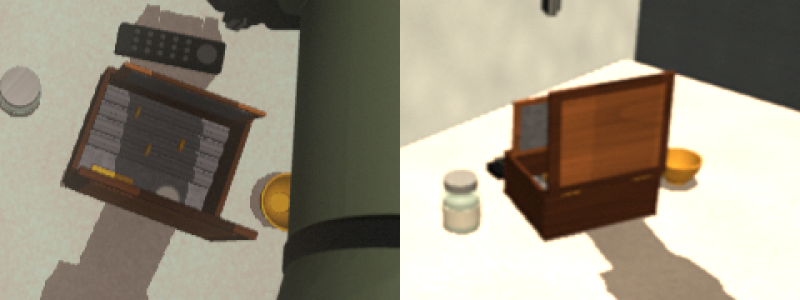

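The left panel (top camera) shows the flap still upright and the gripper at its upper edge (~235,10). The right panel (side camera) shows the fingertip at (550,5). I'll check that against the projected tip.

```bash
python3 - <<'E'
from h import *
X=[[.698,-.2356,.279],[.698,-.2356,.352]]
t=proj("top",X);s=proj("side",X)
print((t-[260,110])*400/240,(s-[200,70])*400/240)
E
```

```text
[[232.97726206  21.94806276]
 [256.88170406   1.46287145]] [[147.53279736  16.38495574]
 [149.15812276 -30.76823151]]
```

```bash
python3 -m crank '{"travel":[[0,0,-3],[0,0,-7],[0,0,-11],[0,0,-13.5],[0,0,-14],[0,0,-14]],"rot":[[0,0,0],[0,0,0],[0,0,0],[0,0,0],[0,0,0],[0,0,0]]}'; python3 st.py a2 top side
```

```text
clock: 3.0
position: [0.6938, -0.2422, 0.2143]
tool_rot: [3.141, 0.0, -0.37]
force: [0.0, -0.2, 0.7]
grip_width: 0.0002
t 3.0 box xy [-0.1204  0.0016] z 0.2143 tip 0.1413 F [ 0.  -0.2  0.7] rot [ 3.141  0.    -0.37 ] q [ 0.28  0.79 -0.04  1.34  0.03  1.01 -1.71] 0.00015961026310556628
```

View pics/a2.png

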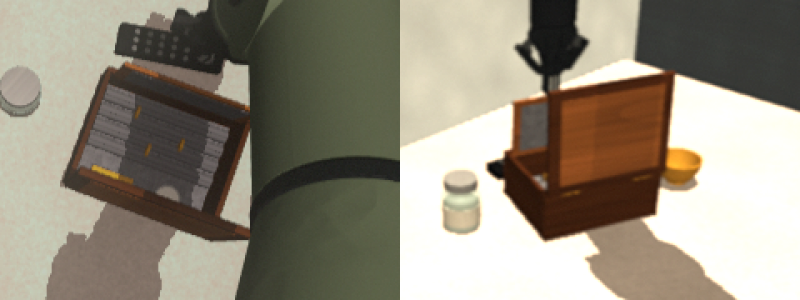

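```bash
python3 - <<'E'
from h import *
c,s=np.cos(2.7703),np.sin(2.7703)
for a,l in zip([1.54,1.4,1.25,1.1,.95,.8,.65,.5,.37,.25,.15,.07,0],np.r_[np.full(7,.07),.069,.068,.067,.066,.065,.064]):
    P=flap(a,l,0,.006-.002); dx=P[0]-.011+.1204; dz=P[2]-.1413
    print(a,np.round(100*np.array([c*dx,s*dx,dz]),1))
E
```

```text
1.54 [-3.5  1.4 -0.3]
1.4 [-4.4  1.7 -0.4]
1.25 [-5.4  2.1 -0.6]
1.1 [-6.3  2.5 -0.9]
0.95 [-7.2  2.8 -1.4]
0.8 [-7.9  3.1 -2. ]
0.65 [-8.6  3.4 -2.8]
0.5 [-9.1  3.6 -3.7]
0.37 [-9.4  3.7 -4.5]
0.25 [-9.6  3.7 -5.3]
0.15 [-9.7  3.8 -5.9]
0.07 [-9.7  3.8 -6.5]
0 [-9.6  3.8 -6.9]
```

```bash
python3 -m crank '{"travel":[[-1.5,0.6,-0.1],[-2.6,1,-0.2],[-3.5,1.4,-0.3],[-3.9,1.5,-0.3],[-4.4,1.7,-0.4],[-4.9,1.9,-0.5],[-5.4,2.1,-0.6],[-5.4,2.1,-0.6]],"rot":[[0,0,0],[0,0,0],[0,0,0],[0,0,0],[0,0,0],[0,0,0],[0,0,0],[0,0,0]]}'; python3 st.py a3 top side
```

```text
clock: 3.9
position: [0.6397, -0.2201, 0.2078]
tool_rot: [3.142, 0.001, -0.369]
force: [0.9, -1.1, 0.2]
grip_width: 0.0002
t 3.9 box xy [-0.062   0.0006] z 0.2078 tip 0.1348 F [ 0.9 -1.1  0.2] rot [ 3.142e+00  1.000e-03 -3.690e-01] q [ 0.27  0.71 -0.04  1.53  0.03  0.91 -1.72] 0.00022082539291391838
```

View pics/a3.png

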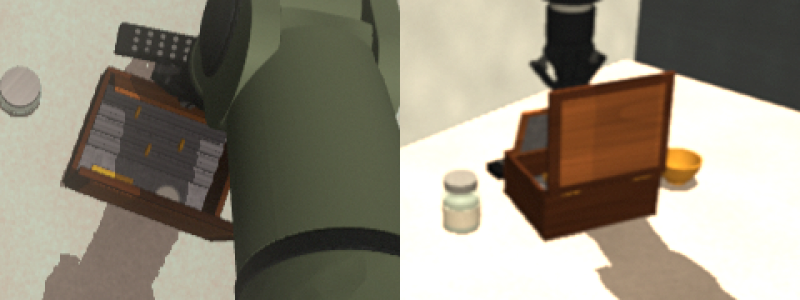

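The side view shows the flap tilting inward. I'll continue along the arc.

```bash
python3 -m crank '{"travel":[[-0.9,0.4,-0.3],[-1.8,0.7,-0.8],[-2.5,1,-1.4],[-3.2,1.3,-2.2],[-3.7,1.5,-3.1],[-4,1.6,-3.9],[-4.2,1.6,-4.7],[-4.3,1.7,-5.3]],"rot":[[0,0,0],[0,0,0],[0,0,0],[0,0,0],[0,0,0],[0,0,0],[0,0,0],[0,0,0]]}'; python3 -m crank '{"travel":[[0,0,-0.3],[0,0,-0.6],[0,0,-0.9],[0,0,-1.0],[0,0,-1.0]],"rot":[[0,0,0],[0,0,0],[0,0,0],[0,0,0],[0,0,0]]}';python3 st.py a4 top side
```

```text
clock: 4.8
position: [0.597, -0.2034, 0.1539]
tool_rot: [3.141, 0.001, -0.369]
force: [-0.6, -0.1, 0.5]
grip_width: 0.0004
clock: 5.3
position: [0.5975, -0.2034, 0.1464]
tool_rot: [-3.141, -0.001, -0.369]
force: [-9.1, 2.7, 24.7]
grip_width: 0.0
t 5.3 box xy [-0.0165  0.0003] z 0.1464 tip 0.0734 F [-9.1  2.7 24.7] rot [-3.141e+00 -1.000e-03 -3.690e-01] q [ 0.26  0.72 -0.04  1.7   0.04  0.72 -1.74] 5.577844407662899e-06
```

View pics/a4.png

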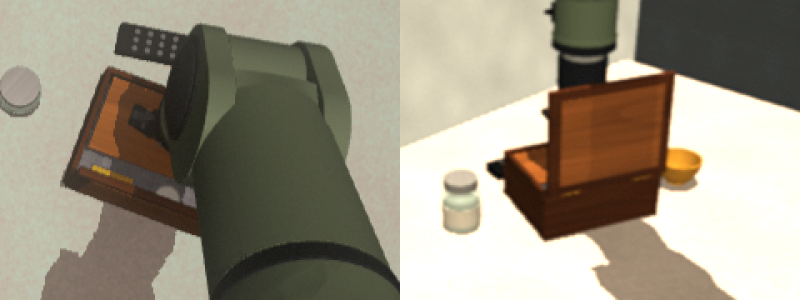

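```bash
python3 -m crank '{"travel":[[0.2,-0.1,2],[0.3,-0.1,5],[0.3,-0.1,9],[0.3,-0.1,13],[0.3,-0.1,17],[0.2,0,20],[0,0,21.5],[0,0,21.5]],"rot":[[0,0,0],[0,0,0],[0,0,0],[0,0,0],[0,0,0],[0,0,0],[0,0,0],[0,0,0]]}'; python3 -m crank '{"travel":[[-3,1.1,0],[-7,2.7,0],[-11,4.2,0],[-14,5.4,0],[-14.5,5.6,0],[-14.5,5.6,0]],"rot":[[0,0,0],[0,0,0],[0,0,0],[0,0,0],[0,0,0],[0,0,0]]}';python3 st.py a5 top side
```

```text
clock: 6.2
position: [0.5976, -0.2035, 0.3618]
tool_rot: [-3.141, -0.003, -0.369]
force: [-0.7, -0.5, -0.1]
grip_width: -0.0
clock: 6.8
position: [0.4517, -0.1471, 0.3594]
tool_rot: [3.141, 0.001, -0.368]
force: [0.9, 0.7, 0.0]
grip_width: -0.0002
t 6.8 box xy [0.1397 0.0008] z 0.3594 tip 0.2864 F [0.9 0.7 0. ] rot [ 3.141e+00  1.000e-03 -3.680e-01] q [ 0.24  0.22 -0.06  1.91  0.02  1.02 -1.77] -0.0001686787835663553
```

View pics/a5.png

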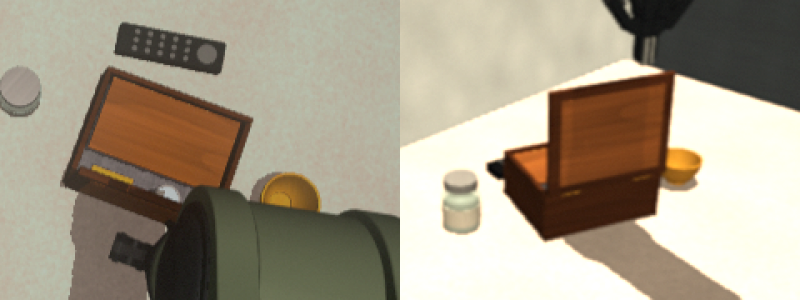

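The top view shows the flap lying flat in the box, the bystanders unmoved and the gripper behind the cover. Next I'll work out the cover arc.

```bash
python3 -m crank '{"travel":[[0,0,-2],[0,0,-5],[0,0,-8],[0,0,-8.6],[0,0,-8.6]],"rot":[[0,0,0],[0,0,0],[0,0,0],[0,0,0],[0,0,0]]}'; python3 st.py;python3 - <<'E'
from h import *
c,s=np.cos(2.7703),np.sin(2.7703)
x0=.1397; z0=.2864-.086
for a,l in zip([1.51,1.45,1.35,1.25,1.15,1.05,.95,.85,.75,.65,.55,.45,.37,.3,.23,.17,.12,.08,.04,0],np.r_[np.full(9,.12),np.linspace(.12,.11,11)]):
    P=cover(a,l,0,.01-.002); dx=P[0]+.011-x0; dz=P[2]-z0
    print(a,np.round(100*np.array([c*dx,s*dx,dz]),1).tolist())
E
```

```text
clock: 7.4
position: [0.4526, -0.1474, 0.2732]
tool_rot: [3.141, 0.002, -0.369]
force: [0.3, -0.4, 0.7]
grip_width: -0.0
t 7.4 box xy [0.1388 0.0007] z 0.2732 tip 0.2002 F [ 0.3 -0.4  0.7] rot [ 3.141e+00  2.000e-03 -3.690e-01] q [ 0.24  0.33 -0.07  2.01  0.03  0.8  -1.78] -6.869799564298665e-06
1.51 [4.5, -1.7, 0.0]
1.45 [5.1, -2.0, 0.0]
1.35 [6.3, -2.4, -0.1]
1.25 [7.4, -2.9, -0.3]
1.15 [8.4, -3.3, -0.7]
1.05 [9.5, -3.7, -1.2]
0.95 [10.4, -4.1, -1.8]
0.85 [11.4, -4.4, -2.4]
0.75 [12.2, -4.8, -3.2]
0.65 [13.0, -5.1, -4.1]
0.55 [13.6, -5.3, -5.1]
0.45 [14.1, -5.5, -6.1]
0.37 [14.4, -5.6, -7.0]
0.3 [14.6, -5.7, -7.8]
0.23 [14.8, -5.8, -8.6]
0.17 [14.9, -5.8, -9.3]
0.12 [14.9, -5.8, -9.8]
0.08 [14.9, -5.8, -10.3]
0.04 [14.8, -5.8, -10.7]
0 [14.8, -5.8, -11.2]
```

```bash
python3 -m crank '{"travel":[[2,-0.8,0],[3.5,-1.4,0],[4.5,-1.7,0],[5.1,-2,0],[5.7,-2.2,0],[6.3,-2.4,-0.1],[6.9,-2.7,-0.2],[7.4,-2.9,-0.3]],"rot":[[0,0,0],[0,0,0],[0,0,0],[0,0,0],[0,0,0],[0,0,0],[0,0,0],[0,0,0]]}'; python3 st.py b1 top side
```

```text
clock: 8.2
position: [0.5268, -0.1763, 0.2708]
tool_rot: [-3.141, 0.0, -0.368]
force: [-1.6, 2.7, 1.9]
grip_width: -0.0001
t 8.2 box xy [0.0592 0.0007] z 0.2708 tip 0.1978 F [-1.6  2.7  1.9] rot [-3.141  0.    -0.368] q [ 0.26  0.45 -0.05  1.82  0.03  0.87 -1.75] -5.247557584191669e-05
```

View pics/b1.png

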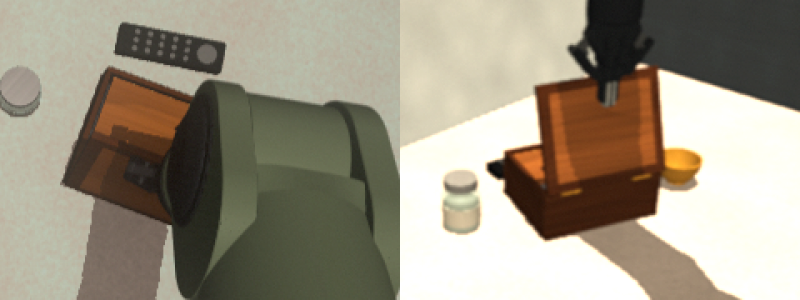

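The cover is tilting and the fingertips are in contact near its upper middle. I'll continue.

```bash
python3 -m crank '{"travel":[[1,-0.4,-0.4],[2.1,-0.8,-0.9],[3,-1.2,-1.5],[4,-1.5,-2.1],[4.8,-1.9,-2.9],[5.6,-2.2,-3.8],[6.2,-2.4,-4.8],[6.7,-2.6,-5.8]],"rot":[[0,0,0],[0,0,0],[0,0,0],[0,0,0],[0,0,0],[0,0,0],[0,0,0],[0,0,0]]}'; python3 -m crank '{"travel":[[0.3,-0.1,-0.9],[0.5,-0.2,-1.7],[0.7,-0.3,-2.5],[0.8,-0.3,-3.2],[0.8,-0.3,-3.7],[0.8,-0.3,-4.1],[0.8,-0.3,-4.4],[0.8,-0.3,-4.6]],"rot":[[0,0,0],[0,0,0],[0,0,0],[0,0,0],[0,0,0],[0,0,0],[0,0,0],[0,0,0]]}'; python3 st.py b2 top side
```

```text
clock: 9.1
position: [0.5938, -0.2024, 0.2119]
tool_rot: [-3.142, -0.0, -0.369]
force: [0.9, -0.1, 2.4]
grip_width: -0.0
clock: 9.9
position: [0.6013, -0.2053, 0.1668]
tool_rot: [-3.142, -0.0, -0.369]
force: [2.6, -0.1, 2.4]
grip_width: 0.0001
t 9.9 box xy [-0.0208  0.0007] z 0.1668 tip 0.0938 F [ 2.6 -0.1  2.4] rot [-3.142 -0.    -0.369] q [ 0.27  0.7  -0.05  1.67  0.04  0.77 -1.74] 0.0001227681828976375
```

View pics/b2.png

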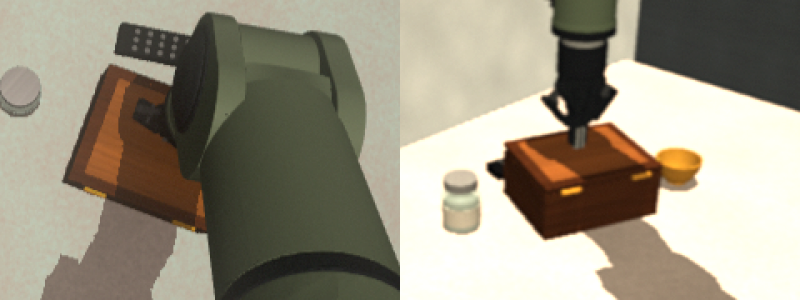

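The cover is nearly shut. The tip is at 0.0938 m and the cover's closed top is at 0.0905 m, so I'll press it gently onto its stop.

```bash
python3 -m crank '{"travel":[[0,0,-0.2],[0,0,-0.3],[0,0,-0.4],[0,0,-0.5],[0,0,-0.6],[0,0,-0.6]],"rot":[[0,0,0],[0,0,0],[0,0,0],[0,0,0],[0,0,0],[0,0,0]]}'; python3 st.py
```

```text
clock: 10.6
position: [0.6015, -0.2053, 0.1629]
tool_rot: [-3.141, -0.001, -0.369]
force: [-10.5, 3.0, 33.4]
grip_width: -0.0001
t 10.6 box xy [-0.021   0.0007] z 0.1629 tip 0.0899 F [-10.5   3.   33.4] rot [-3.141e+00 -1.000e-03 -3.690e-01] q [ 0.27  0.7  -0.05  1.68  0.04  0.76 -1.74] -8.936886474241987e-05
```

The cover is on its stop: the tip stopped at 0.0899 m with 33 N. I'll lift clear and check.

```bash
python3 -m crank '{"travel":[[0,0,1],[0,0,4],[0,0,8],[-1,-2,12],[-4,-5,15],[-8,-8,17],[-12,-11,18],[-16,-14,19]],"rot":[[0,0,0],[0,0,0],[0,0,0],[0,0,0],[0,0,0],[0,0,0],[0,0,0],[0,0,0]]}'; python3 -m crank '{"travel":[[-4,-4,0],[-8,-8,0],[-12,-12,0],[-14,-16,0],[-16,-20,0],[-18,-24,0],[-18,-24,0],[-18,-24,0]],"rot":[[0,0,0],[0,0,0],[0,0,0],[0,0,0],[0,0,0],[0,0,0],[0,0,0],[0,0,0]]}'; python3 st.py b3 top side; python3 - <<'E'
from h import *
P=[cover(0,l,y,.01) for l in (0,.16) for y in (-.1,.1)]
X=tow(P,[.5822,-.1971,2.7703])
print(np.round((proj("top",X)-[260,110])*400/240),np.round((proj("side",X)-[200,70])*400/240))
E
```

```text
clock: 11.4
position: [0.4455, -0.3415, 0.3502]
tool_rot: [3.142, -0.0, -0.368]
force: [0.2, -1.8, -0.2]
grip_width: -0.0001
clock: 12.2
position: [0.2661, -0.5815, 0.3487]
tool_rot: [-3.141, 0.001, -0.371]
force: [0.7, 0.1, -0.1]
grip_width: -0.0
t 12.2 box xy [0.1551 0.4729] z 0.3487 tip 0.2757 F [ 0.7  0.1 -0.1] rot [-3.141e+00  1.000e-03 -3.710e-01] q [ 1.    0.51  0.08  1.51 -0.04  1.13 -0.86] -5.175269073728503e-06
[[ 67. 181.]
 [216. 237.]
 [109.  65.]
 [256. 119.]] [[146. 191.]
 [264. 165.]
 [103. 145.]
 [210. 124.]]
```

View pics/b3.png

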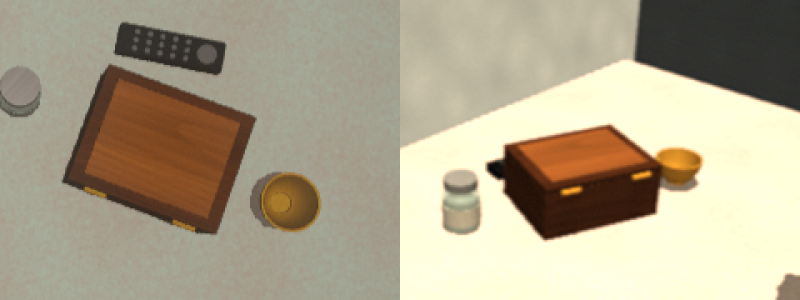

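The cover is shut. Its corners in the top panel, at (109,65), (256,119), (216,236) and (67,181), match the positions predicted for angle 0. The remote, bowl and jar are where they started.

```bash
python3 -c "
from workcell import bot
print(bot.job_done())"
```

```text
the job is handed in; nothing more can be done
None
```

The box is shut: I pushed the inner flap flat first, then pushed the cover over from behind. The job was handed in at about 12.3 s of the 61 s allowed.

- **Flap:** I pushed it along its arc with the closed fingertips until it hit its stop. The fingertips stopped at 73.4 mm, against 74 mm expected, with about 25 N of vertical force. The next picture showed it lying flat.
- **Cover:** I pushed it along its arc onto the rim. The fingertips stopped at 89.9 mm, against 90.5 mm expected, with about 33 N of vertical force. After I backed away, its corners in the top view matched the fully shut position.
- **Final state:** The arm is clear of everything, with a wrist force reading near zero. The remote, bowl and jar look unmoved in the last pictures. No check failed or disagreed.

The two presses onto the stops were firmer than they needed to be, at about 26 N and 35 N total at the wrist.

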